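# Clip the kitchen reader into its stand and aim it

## Task

Press the yellow handheld reader, screen up, gently but fully home into the cutout of the black cradle on the stand. Swivel the stand (the red ball is its handle) until its red pointer lines up with the green mark on the round foot, and tilt the cradle to 40 degrees from level (its red needle at the green line); let go, and do not disturb the other things on the table.

Things in the scene. Friction and masses are not known exactly. Their poses are not given: they have to be found in the camera images.
- reader_center (a point): centre of the loose yellow handheld reader, a block 54 mm (its x) by 140 mm (its y) by 34 mm high (z, screen on top), about 0.25 kg, lying screen up on the table at the start. Grasp it across its 54 mm width. It may go into the cradle either way round, its 140 mm along the cradle's y.
- seat (a point): centre of the cutout's floor in the black cradle; z points out of the cutout, square to its floor, y along it and along the tilt axis. Cutout 59 mm (x) by 146 mm (y), 14 mm deep, flared rims to 20 mm above the floor. Long walls and the floor's long edges are open over the middle 76 mm: fingers holding the reader's middle can go down there, to 15 mm below the floor.
- shoe (a point): orange sprung grip shoe in the cutout's +y end (another is opposite); point on the floor at its tip. They hold the reader's 54 mm ends: set down, it stops on them some 8 to 10 mm above the floor; pressing it home takes about 14 to 22 N along the seat's -z at its middle. It then stays by friction, centre 17 mm above the floor.
- pivot (a point): crossing of the swivel and tilt axes, 100 mm above the table, 40 mm below the seat along the seat's z. Swivels with the neck.
- tilt (a joint): tilt of the cradle, 0 = cutout facing straight up, positive = face leans away from the ball handle's side (ball rises), range 0 to 0.95 rad; stays where left (friction: about 6 N at the ball moves it). Wanted: 40 degrees = 0.698 rad, when the red needles on both sides stand at the green lines of the white discs.
- swivel (a joint): swivel of neck and cradle about the foot's vertical axis, positive anticlockwise from above, 0 = pointer along the foot's x axis, range -1.5 to 1.5 rad; stays where left (about 4.5 N at the ball moves it).
- knob (a point): centre of the red ball grip, 32 mm across, at the end of the pan handle (10 mm rod). It lies on the cradle's -x side, 135 mm from the crossing of the swivel and tilt axes, level with it (100 mm above the table) at tilt 0, and moves on a sphere about that crossing: tilting raises it, swivelling swings it. Axes as the cradle's.
- pointer (a point): root of the red pointer on the swivelling neck, 60 mm from the swivel axis, 30 mm above the table; its x axis is the way the pointer points (opposite to the ball handle).
- mark: green mark on the rim of the round foot: the origin lies on the swivel axis at table height, and the painted mark 63 to 103 mm from it along its x axis, which is the way the red pointer must point. Fixed.
- stand: round dark foot of the stand, 200 mm across and 16 mm high, fixed to the table; origin on the swivel axis at table height.
- spray: white and yellow spray can, 64 mm across, 210 mm high; origin under its centre. Leave alone.
- sauce: red squeeze bottle, 60 mm across, 180 mm high; origin under its centre. Leave alone.
- mayo: white squeeze bottle, 60 mm across, 180 mm high; origin under its centre. Leave alone.
- cutter: wheel cutter lying flat, 220 mm long along x, 24 mm high, black handle to its -x; origin under the hub of its 90 mm wheel. Leave alone.
- bowl: steel bowl, 120 mm across, 50 mm high; origin under its centre. Leave alone.
Mind the look-alikes: they are no part of the job. Leave any orange or pink look-alike of the part that bears reader_center alone.

How it is judged:
By the outcome, as a careful person would: the job done as asked, in the order asked, and still so for the second after the job is handed in, with the robot touching nothing.
It also fails if it takes over 54 s, if anything falls off the work surface, if the arm or the gripper's body presses on something with over 40 N, if the wrist force passes 120 N, or if a joint passes its speed limit or range.

## Robot

A 6-joint arm with a two-finger parallel gripper is mounted at the origin on the work surface. World frame = base frame: x ahead of the robot, y to its left, z up, the work surface at z = 0. Lengths are in m, angles in rad, forces in N, time in s.
With the tool pointing down it reaches from about 0.375 to 0.975 m from the base axis. Payload 3.8 kg.
Tool frame: the origin (TCP) lies on the centre line of the jaws, within the pads' length; the fingertips stand 17 mm ahead of it and the grasp point (between the pads) lies 2 mm behind it (bot.tip_extent is the distance from the TCP to the fingertips, in m); z points along the fingers, y is the line along which they close (so a half turn about z gives the same grasp; the last joint's range is limited). The gripper opens to 85 mm and grips with 20 to 120 N. Pads are 22 mm wide; open, the fingers measure 114 mm over their backs; the gripper's body (76 mm by 85 mm) begins 54 mm behind the grasp point. The pads swing forward as they close: fully open they stand 13 mm farther back than shut.
Start: joints at [1.17, 0.264, 1.604, -0, 1.274, -0.037], TCP at [0.24, 0.631, 0.248] pointing down, gripper open.
Joint ranges: [-2.63, 2.63], [-0.94, 2.18], [0.31, 2.57], [-1.31, 4.45], [0, 2.66], [-2.55, 2.55]. Speed limits (rad/s): [2.57, 2.57, 3.14, 3.14, 3.14, 3.14].

## Interface

Orientations are given as a rotation vector (axis times angle).
In Python, from workcell import readout, read_camera, finish_job, bot gives the robot as it stands.
- The arm moves only by the tool jog_arm, never from a script. Its argument "deltas" is one flat list of numbers, 7 for each row, row after row: the shift along the tool's x, y, z in m, then the turn, a rotation vector about the tool's x, y, z in degrees, then the gripper command: -1 is shut, 1 is fully open, values between are in proportion. A call has 1 to 8 rows; each row is the pose to reach, as a shift and turn from the pose commanded when the call began, along the tool's axes at that moment; what a row does not reach only later rows make up. A row lasts 1/10 s, in which the tool goes at most 50 mm and 8.59 degrees, less where a joint would pass 70% of its speed; a pose out of reach is approached as far as the arm can. A call with a gripper value outside its range is refused whole. The fingers move at their own pace and stop on an object; "squeeze" is the grip in N (left out, the last holds). Time passes only in rows, so rows that repeat a pose let the fingers close. It gives the time, the measured TCP pose, the force, the opening and the grip force at its end, in the units of the state.
- readout.read_state(): the state, without advancing time (a new reading comes with each control period).
- read_camera(name): name is "side" or "top" or "wrist"; returns a dict with "color" (420x560x3 uint8, blue, green, red), "fx", "fy", "cx", "cy" (pixels), "origin" and "attitude" of the camera in the world. Camera axes: x right, y down, z forward; pixel columns grow to the right and rows downward; lengths in m; the calibration is good to about 2 mm. A picture is of the moment at which its call begins. There is no depth.
- finish_job(): hands the job in; it is judged then, once.
The state is a dict: "time": time; "q": joint angles; "joint_vel": joint speeds; "joint_torque": joint torques, N m; "tool_pos": TCP position; "tcp_rot": TCP orientation; "wrist_force": force on the tool from outside, world axes, zero at the start; "torque": the same for the moment, N m; "width": opening from 0.0 (shut) to 1.0 (fully open); "grip_force": force on a finger pad.
Only numpy, scipy, OpenCV 4.12 (cv2) and the standard library are available. Lean on these libraries where they do the work, as an engineer would, in place of code of your own. Each camera call takes 0.05 s, during which the arm holds its last target. There are 200 camera calls.

## Working session

There is one attempt and no reset: what is moved stays moved. The work goes in short steps, Python scripts to look and compute and a tool call to move; the robot and the scene stay as the last step left them, time stands still between calls to the robot, and variables do not carry over. Pictures are saved under pics/ and viewed, at most 10 in all, crops included, and the job is handed in when it is done.

Besides the shell and the picture viewer there is one more tool, called after "Call:" by a JSON object that holds its "op" and its "data". jog_arm: Moves the arm, as the interface text tells. Its arguments: {"type":"object","properties":{"deltas":{"type":"array"},"squeeze":{"type":"number"}},"required":["deltas"]}

```bash
ls; mkdir -p pics; cat > h.py <<'E'
import numpy as np, cv2
from scipy.spatial.transform import Rotation as R
from workcell import readout, read_camera, finish_job, bot
def att(c):
    a=np.array(c["attitude"],float)
    return a if a.shape==(3,3) else R.from_rotvec(a).as_matrix()
def onz(c,u,v,z):
    d=att(c)@np.array([(u-c["cx"])/c["fx"],(v-c["cy"])/c["fy"],1]); o=np.array(c["origin"])
    return o+d*(z-o[2])/d[2]
def proj(c,p):
    q=att(c).T@(np.array(p)-np.array(c["origin"])); return q[0]/q[2]*c["fx"]+c["cx"],q[1]/q[2]*c["fy"]+c["cy"]
E
python3 - <<'E'
from h import *
s=readout.read_state();print(s)
a=[]
for n in("top","side"):
    c=read_camera(n);print(n,{k:c[k] for k in c if k!="color"});cv2.imwrite(f"pics/{n}0.png",c["color"])
E
```

```text
pics
{'time': 0.0, 'q': array([ 1.17008303e+00,  2.64752256e-01,  1.60537390e+00,  1.19552459e-06,
        1.27372437e+00, -3.69022552e-02]), 'joint_vel': array([-0.00014371, -0.00049416, -0.00016094,  0.00066306,  0.00166484,
       -0.00018632]), 'joint_torque': array([-2.47832386e-04, -5.15150821e+01, -3.67293191e+01,  2.04320349e-05,
        1.36840035e-02,  1.30503608e-06]), 'tool_pos': array([0.23992012, 0.63017265, 0.24696266]), 'tcp_rot': array([-0.56823796, -3.08927368,  0.00346116]), 'wrist_force': array([-0.27978903, -0.52186649,  0.10147294]), 'torque': array([-0.02392926,  0.00674085, -0.00593964]), 'grip_force': 0.0, 'width': 0.9970372368364305}
top {'fx': 452.60828230013084, 'fy': 452.60828230013084, 'cx': 291.8347406568659, 'cy': 208.28719387146032, 'origin': array([ 0.36325301, -0.0923802 ,  1.26412218]), 'attitude': array([-2.14851839,  2.14496662, -0.12523411])}
side {'fx': 485.54811454538446, 'fy': 485.54811454538446, 'cx': 278.6346488251993, 'cy': 213.86476101377738, 'origin': array([0.44759817, 0.89756863, 0.91603063]), 'attitude': array([-0.08713128,  2.78520997, -1.33948156])}
```

View pics/top0.png

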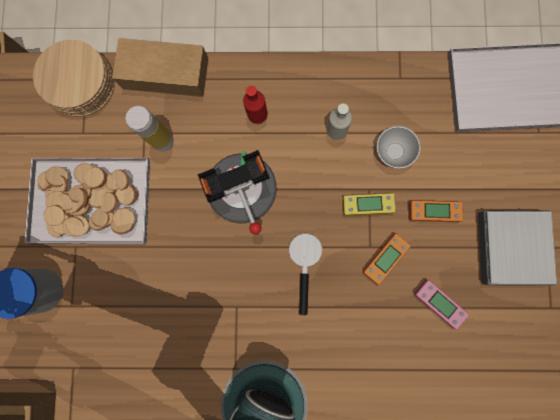

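View pics/side0.png

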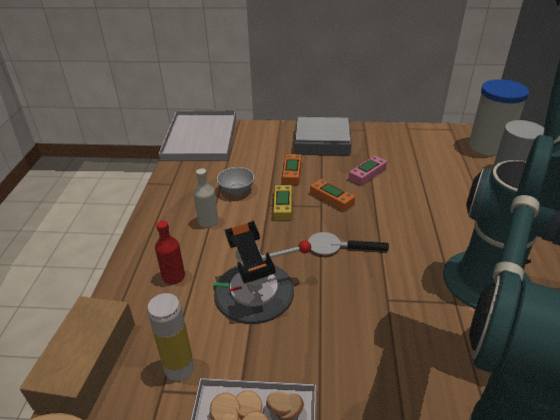

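The top view shows the yellow reader at (369,204), the stand foot at about (240,188), the ball at (255,228), the cradle at (234,177) and the green mark at (243,159). In the side view the ball is at (305,246), the cradle at (250,250) and the mark at (222,286).

```bash
python3 - <<'E'
from h import *
T=read_camera("top");S=read_camera("side")
def blobs(c,lo,hi,box,mn=4):
    u0,v0,u1,v1=box
    h=cv2.cvtColor(c["color"],cv2.COLOR_BGR2HSV)[v0:v1,u0:u1]
    m=cv2.inRange(h,lo,hi)
    n,l,st,ce=cv2.connectedComponentsWithStats(m)
    return [(st[i,4],ce[i]+[u0,v0]) for i in range(1,n) if st[i,4]>=mn],m
for n,c,b1,b2 in(("top",T,(335,185,400,220),(195,140,285,245)),("side",S,(265,180,300,222),(205,215,320,330))):
    bl,m=blobs(c,(22,120,90),(36,255,255),b1,20);print(n,"yellow",bl)
    cn=np.concatenate(cv2.findContours(m,0,1)[0])
    r=cv2.minAreaRect(cn);print(r,"box",cv2.boxPoints(r)+[b1[0],b1[1]])
    if n=="top":
        P=[onz(c,*(p+[b1[0],b1[1]]),0.034)[:2] for p in cv2.boxPoints(r)];print(np.round(P,4),np.mean(P,0))
    print("green",blobs(c,(45,120,60),(80,255,255),b2)[0]);
    print("orange",blobs(c,(6,170,100),(15,255,255),b2,8)[0])
    print("red",blobs(c,(0,150,60),(4,255,255),b2)[0]+blobs(c,(174,150,60),(179,255,255),b2)[0])
a=cv2.resize(T["color"][135:245,190:290],None,fx=5,fy=5,interpolation=2);b=cv2.resize(S["color"][215:325,205:325],None,fx=5,fy=5,interpolation=2)
cv2.imwrite("pics/cr.png",np.hstack([a[:550,:],b[:550,:]])[:, :])
x=np.hstack([a,b]);cv2.imwrite("pics/cr.png",cv2.resize(x,(800,int(800*x.shape[0]/x.shape[1]))))
E
```

```text
top yellow [(np.int32(580), array([368.67758621, 203.9362069 ]))]
((33.821651458740234, 18.5762882232666), (20.024778366088867, 51.174434661865234), 87.39744567871094) box [[342.80618811 194.73607826]
 [393.92783737 192.4123745 ]
 [394.83711624 212.41649818]
 [343.71546555 214.74020195]]
[[ 0.5632 -0.2141]
 [ 0.5697 -0.3543]
 [ 0.5143 -0.3553]
 [ 0.5078 -0.2159]] [ 0.53874477 -0.28492226]
green [(np.int32(9), array([243.33333333, 153.55555556])), (np.int32(17), array([242.76470588, 161.        ]))]
orange [(np.int32(68), array([259.85294118, 163.88235294])), (np.int32(80), array([205.3125, 186.1125]))]
red [(np.int32(102), array([255.03921569, 227.88235294]))]
side yellow [(np.int32(272), array([282.69852941, 199.98161765]))]
((17.0, 18.5), (27.0, 18.0), 90.0) box [[273. 185.]
 [291. 185.]
 [291. 212.]
 [273. 212.]]
green [(np.int32(48), array([221.125, 284.375]))]
orange [(np.int32(117), array([240.05128205, 228.52991453])), (np.int32(36), array([257.30555556, 266.86111111]))]
red [(np.int32(105), array([304.44761905, 246.13333333])), (np.int32(18), array([234.33333333, 288.55555556]))]
```

View pics/cr.png

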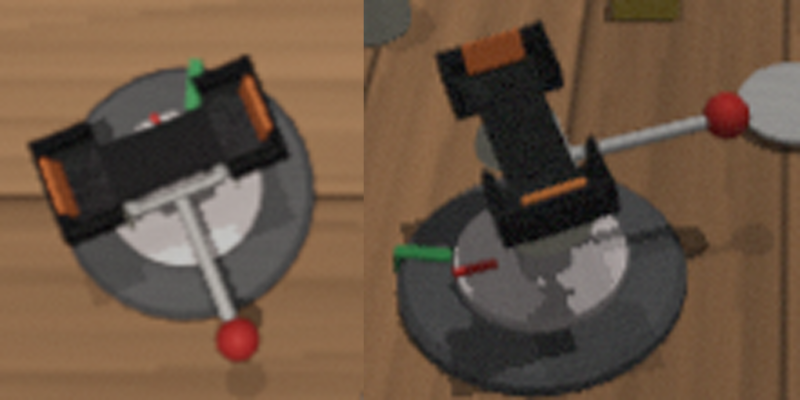

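```bash
cat >> h.py <<'E'
def ray(c,u,v):
    d=att(c)@np.array([(u-c["cx"])/c["fx"],(v-c["cy"])/c["fy"],1]); return np.array(c["origin"]),d/np.linalg.norm(d)
def tri(*obs):
    A=np.zeros((3,3));b=np.zeros(3);L=[ray(*o) for o in obs]
    for o,d in L: M=np.eye(3)-np.outer(d,d);A+=M;b+=M@o
    p=np.linalg.solve(A,b); return p,[round(float(np.linalg.norm((np.eye(3)-np.outer(d,d))@(p-o)))*1000,1) for o,d in L]
E
python3 - <<'E'
from h import *
print([a for a in dir(bot) if a[0]!='_'],bot.tip_extent)
T=read_camera("top");S=read_camera("side")
f=onz(T,242.5,188.4,.016);print("foot",f)
# foot in side crop: extents
print("foot side",onz(S,205+(541-364)/3.636,215+288/3.636,.016))
k,e=tri((T,255.04,227.88),(S,304.45,246.13));print("ball",k,e,np.linalg.norm(k-[f[0],f[1],.1]))
print("oA",tri((T,259.85,163.88),(S,240.05,228.53)),"oB",tri((T,205.3,186.1),(S,257.3,266.86)))
for n,c,q in(("t",T,(243.3,153.6)),("t",T,(242.8,161)),("s",S,(221.1,284.4))):
    p=onz(c,*q,.016);print("mark",n,p,np.degrees(np.arctan2(*(p-f)[[1,0]])),np.linalg.norm((p-f)[:2]))
p=onz(S,234.3,288.5,.03);print("ptr",p,np.degrees(np.arctan2(*(p-f)[[1,0]])))
d=f-k;print("ptr dir from ball",np.degrees(np.arctan2(d[1],d[0])),"tilt",np.degrees(np.arcsin((k[2]-.1)/.135)))
for nm,p in(("sauce",(255,118)),("mayo",(338,132)),("bowl",(397,150)),("hub",(305,250))): print(nm,onz(T,*p,.02)[:2])
E
```

```text
['MotionError', 'tip_extent'] 0.017
foot [0.58400075 0.06455938 0.016     ]
foot side [0.58605848 0.09335209 0.016     ]
ball [0.46452653 0.01850814 0.11344675] [0.0, 0.0] 0.12874635110666613
oA (array([0.62243294, 0.00484186, 0.15178985]), [0.1, 0.1]) oB (array([0.56505148, 0.13964117, 0.15747898]), [0.3, 0.3])
mark t [0.68396554 0.06397851 0.016     ] -0.3329292888376934 0.09996647401261721
mark t [0.6625375  0.06503662 0.016     ] 0.34815857365173725 0.07853819135311091
mark s [0.67197933 0.06509305 0.016     ] 0.34754817262523735 0.08798019308388202
ptr [0.63368742 0.08988347 0.03      ] 27.006843222903182
ptr dir from ball 21.079115156756956 tilt 5.716458650544923
sauce [0.78694668 0.03179292]
mayo [ 0.74533137 -0.2040918 ]
bowl [ 0.69282803 -0.36915372]
hub [ 0.41216031 -0.11027896]
```

```bash
cat >> h.py <<'E'
def go(p,yaw,tilt=0,taxis=None):
    """deltas to TCP p, tool y along +-(cos yaw,sin yaw), tool z = -(seat normal leaning by tilt deg toward taxis-yaw)"""
    s=readout.read_state();C=R.from_rotvec(s["tcp_rot"])
    a=np.radians(yaw);t=np.radians(tilt)
    n=np.array([np.sin(t)*np.cos(a),np.sin(t)*np.sin(a),np.cos(t)])
    x0=np.array([-np.sin(a),np.cos(a),0]); y0=np.cross(x0,n) if True else 0
    best=None
    for sg in(1,-1):
        z=-n;y=sg*y0;x=np.cross(y,z);G=R.from_matrix(np.column_stack([x,y,z]));d=(C.inv()*G).as_rotvec()
        if best is None or np.linalg.norm(d)<np.linalg.norm(best):best=d
    sh=C.inv().apply(np.array(p)-s["tool_pos"])
    print("delta",np.round(sh,4),np.round(np.degrees(best),2),"rows",np.linalg.norm(sh)/.05,np.degrees(np.linalg.norm(best))/8.6)
E
python3 - <<'E'
from h import *
go([.525,-.2849,.20],2.6)
E
```

```text
delta [-0.592  -0.7542  0.0484] [-4.000e-02  2.000e-02  6.655e+01] rows 19.199844107474668 7.738873528520937
```

Call:
{"op": "jog_arm", "data": {"deltas": [-0.592,-0.754,0,0,0,66.5,1,-0.592,-0.754,0,0,0,66.5,1,-0.592,-0.754,0,0,0,66.5,1,-0.592,-0.754,0,0,0,66.5,1,-0.592,-0.754,0,0,0,66.5,1,-0.592,-0.754,0,0,0,66.5,1,-0.592,-0.754,0,0,0,66.5,1,-0.592,-0.754,0,0,0,66.5,1]}}

```text
time: 1.1
tool_pos: [0.3592, 0.2471, 0.2485]
tcp_rot: [2.174, 2.267, 0.002]
wrist_force: [1.7, 0.2, 0.8]
width: 1.0
grip_force: 0.0
```

```bash
python3 -c "
from h import *
s=readout.read_state();print(s['q'],s['tool_pos'],s['joint_vel'])
go([.525,-.2849,.20],2.6)"
```

```text
[ 5.45485283e-01 -2.04360926e-01  2.08492145e+00 -1.96568877e-04
  1.25999312e+00  5.03921952e-01] [0.35920873 0.24706221 0.2485155 ] [-1.081831   -0.36174646  0.29085882 -0.0021653   0.05765907  0.00382141]
delta [-0.5384  0.1435  0.0485] [ 0.06 -0.02 -0.22] rows 11.186139415752768 0.025988265302578636
```

Call:
{"op": "jog_arm", "data": {"deltas": [-0.538,0.143,0,0,0,0,1,-0.538,0.143,0,0,0,0,1,-0.538,0.143,0,0,0,0,1,-0.538,0.143,0,0,0,0,1,-0.538,0.143,0,0,0,0,1,-0.538,0.143,0.02,0,0,0,1,-0.538,0.143,0.04,0,0,0,1,-0.538,0.143,0.048,0,0,0,1]}}

```text
time: 1.9
tool_pos: [0.4798, -0.1335, 0.2296]
tcp_rot: [2.169, 2.27, 0.002]
wrist_force: [0.9, 1.0, -0.6]
width: 1.0
grip_force: 0.0
```

```bash
python3 -c "
from h import *
go([.525,-.2849,.18],2.6)"
```

```text
delta [-0.1533  0.0381  0.0498] [0.12 0.03 0.02] rows 3.3118352732055447 0.014943559570397868
```

Call:
{"op": "jog_arm", "data": {"deltas": [-0.153,0.038,0.03,0,0,0,1,-0.153,0.038,0.05,0,0,0,1,-0.153,0.038,0.05,0,0,0,1,-0.153,0.038,0.05,0,0,0,1,-0.153,0.038,0.05,0,0,0,1,-0.153,0.038,0.05,0,0,0,1,-0.153,0.038,0.05,0,0,0,1]}}

```text
time: 2.6
tool_pos: [0.5244, -0.2808, 0.1798]
tcp_rot: [2.168, 2.273, 0.001]
wrist_force: [-0.2, 0.3, 0.6]
width: 1.003
grip_force: 0.0
```

```bash
python3 - <<'E'
from h import *
s=readout.read_state();print(s['tool_pos'])
c=read_camera("wrist");cv2.imwrite("pics/w1.png",c["color"]);print(c["origin"],att(c),c["fx"])
h=cv2.cvtColor(c["color"],cv2.COLOR_BGR2HSV);m=cv2.inRange(h,(22,120,70),(36,255,255))
cn=max(cv2.findContours(m,0,1)[0],key=cv2.contourArea);r=cv2.minAreaRect(cn);P=np.array([onz(c,*p,.034)[:2] for p in cv2.boxPoints(r)]);print(r,P,P.mean(0))
go([*P.mean(0),.1],2.6)
E
```

```text
[ 0.52436856 -0.28083672  0.17984481]
[ 0.52056529 -0.20874924  0.3052715 ] [[ 0.99886116  0.0451397   0.01545255]
 [ 0.04766661 -0.95815979 -0.28223699]
 [ 0.00206592  0.28265214 -0.95922026]] 347.50691377531354
((295.53778076171875, 194.52659606933594), (69.02859497070312, 166.30430603027344), 1.4688007831573486) [[ 0.5114657  -0.35442938]
 [ 0.51020682 -0.21522159]
 [ 0.56228406 -0.21402987]
 [ 0.5713787  -0.35334485]] [ 0.53883382 -0.28425642]
delta [-0.0041  0.0141  0.0801] [0.06 0.02 0.15] rows 1.6284013205902184 0.019071922190031856
```

View pics/w1.png

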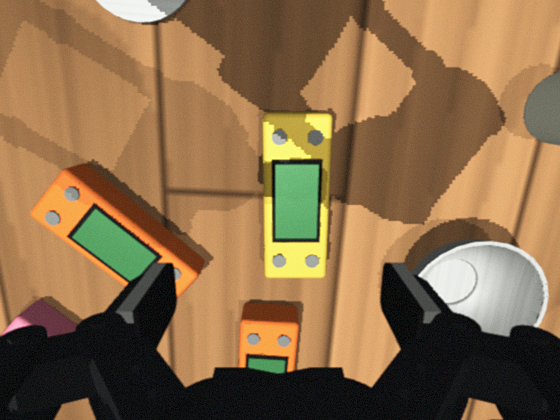

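The wrist view shows the yellow reader centred at (296,195), well clear of the orange look-alikes and the bowl. I'm descending to grasp it.

Call:
{"op": "jog_arm", "data": {"deltas": [-0.004,0.014,0.04,0,0,0,1,-0.004,0.014,0.08,0,0,0,1,-0.004,0.014,0.11,0,0,0,1,-0.004,0.014,0.14,0,0,0,1,-0.004,0.014,0.158,0,0,0,1,-0.004,0.014,0.16,0,0,0,1,-0.004,0.014,0.16,0,0,0,1], "squeeze": 60}}

```text
time: 3.35
tool_pos: [0.5387, -0.2847, 0.0196]
tcp_rot: [2.168, 2.274, 0.0]
wrist_force: [0.2, -0.4, 0.7]
width: 1.001
grip_force: 0.0
```

Call:
{"op": "jog_arm", "data": {"deltas": [0,0,0,0,0,0,-0.2,0,0,0,0,0,0,-0.2,0,0,0,0,0,0,-0.4,0,0,0,0,0,0,-0.6,0,0,0,0,0,0,-1,0,0,0,0,0,0,-1]}}

```text
time: 3.95
tool_pos: [0.54, -0.2864, 0.0213]
tcp_rot: [2.167, 2.27, 0.002]
wrist_force: [-0.2, 1.3, 4.9]
width: 0.623
grip_force: 65.4
```

Call:
{"op": "jog_arm", "data": {"deltas": [0,0,-0.04,0,0,0,-1,0,0,-0.09,0,0,0,-1,0,0,-0.14,0,0,0,-1,0,0,-0.19,0,0,0,-1,0,0,-0.24,0,0,0,-1,0,0,-0.28,0,0,0,-1,0,0,-0.28,0,0,0,-1]}}

```text
time: 4.65
tool_pos: [0.5415, -0.2875, 0.3081]
tcp_rot: [2.16, 2.262, 0.005]
wrist_force: [0.2, -0.7, -2.3]
width: 0.622
grip_force: 64.6
```

```bash
python3 -c "
from h import *
print(readout.read_state()['width'])
go([.627,-.022,.30],22.7)"
```

```text
0.6219044030935075
delta [0.2613 0.0976 0.0072] [  0.61   0.57 -20.05] rows 5.580335288467536 2.3335279453938016
```

Call:
{"op": "jog_arm", "data": {"deltas": [0.26,0.098,0.007,0.6,0.6,-20,-1,0.26,0.098,0.007,0.6,0.6,-20,-1,0.26,0.098,0.007,0.6,0.6,-20,-1,0.26,0.098,0.007,0.6,0.6,-20,-1,0.26,0.098,0.007,0.6,0.6,-20,-1,0.26,0.098,0.007,0.6,0.6,-20,-1,0.26,0.098,0.007,0.6,0.6,-20,-1,0.26,0.098,0.007,0.6,0.6,-20,-1]}}

```text
time: 5.45
tool_pos: [0.6236, -0.0207, 0.2905]
tcp_rot: [-1.73, -2.602, 0.003]
wrist_force: [-0.7, -0.4, -2.4]
width: 0.617
grip_force: 64.4
```

```bash
python3 - <<'E'
from h import *
s=readout.read_state();print(s['tool_pos'],R.from_rotvec(s['tcp_rot']).as_matrix())
c=read_camera("wrist");cv2.imwrite("pics/w2.png",c["color"]);print(c["origin"])
np.savez("w2.npz",**c)
h=cv2.cvtColor(c["color"],cv2.COLOR_BGR2HSV)
for nm,lo,hi in(("orange",(5,170,80),(16,255,255)),("red",(0,150,60),(4,255,255)),("green",(45,120,50),(80,255,255))):
    n,l,st,ce=cv2.connectedComponentsWithStats(cv2.inRange(h,lo,hi));print(nm,[(int(st[i,4]),ce[i].round(1),st[i,:4]) for i in range(1,n) if st[i,4]>25])
E
```

```text
[ 0.62359726 -0.02072341  0.2904921 ] [[-0.38673046  0.92207153 -0.01495498]
 [ 0.92210674  0.38686506  0.00738833]
 [ 0.01259813 -0.0109328  -0.99986087]]
[0.59745841 0.04498134 0.41677468]
orange [(2552, array([ 29.4, 304.2]), array([  0, 262,  66,  96], dtype=int32)), (343, array([118.5, 405.1]), array([102, 385,  30,  35], dtype=int32))]
red [(1171, array([119.1,  70.7]), array([100,  51,  40,  41], dtype=int32)), (120, array([329.5,  80. ]), array([318,  78,  24,   5], dtype=int32)), (6427, array([480.7, 213. ]), array([410, 166, 145,  95], dtype=int32))]
green [(48, array([362.9, 122. ]), array([360, 117,   7,  11], dtype=int32)), (10536, array([279.4, 310. ]), array([230, 233,  99, 141], dtype=int32)), (28, array([255.3, 247.2]), array([249, 245,  14,   6], dtype=int32)), (1017, array([ 17.8, 324.5]), array([  0, 300,  43,  48], dtype=int32))]
```

View pics/w2.png

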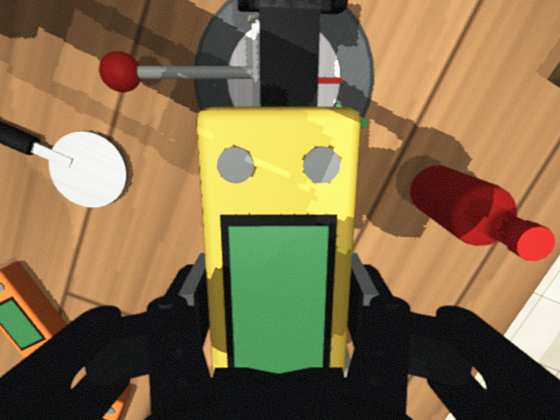

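The held reader hides the lower part of this view. It does show the rod (v≈73), the ball (119,71), the pointer (330,80) and the cradle strip (u 258–322). I'll back off 70 mm to see the cradle's near end.

Call:
{"op": "jog_arm", "data": {"deltas": [-0.04,0,0,0,0,0,-1,-0.07,0,0,0,0,0,-1,-0.07,0,0,0,0,0,-1,-0.07,0,0,0,0,0,-1,-0.07,0,0,0,0,0,-1]}}

```text
time: 6.0
tool_pos: [0.6505, -0.0863, 0.2909]
tcp_rot: [-1.735, -2.6, 0.001]
wrist_force: [-0.3, 1.0, -1.6]
width: 0.623
grip_force: 64.4
```

```bash
python3 - <<'E'
from h import *
c=read_camera("wrist");np.savez("w3.npz",**c);T=read_camera("top");np.savez("T3.npz",**T)
a=cv2.resize(c["color"][0:130,170:400],None,fx=3.4,fy=3.4,interpolation=2)
cv2.imwrite("pics/w3.png",a)
E
```

```text
(no output)
```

View pics/w3.png

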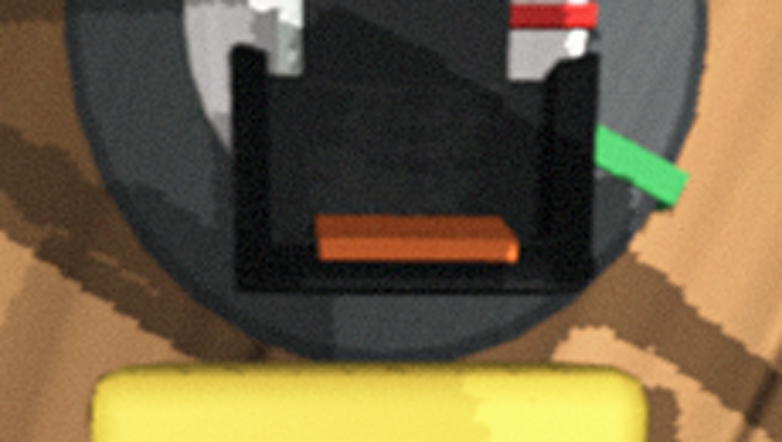

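```bash
python3 - <<'E'
from h import *
c=dict(np.load("w3.npz"))
px=lambda x,y:(170+x/3.4-.35,y/3.4-.35)
def L(n,x,y,z):p=onz(c,*px(x,y),z);print(n,p.round(4));return p
a=L("floorL 75",303,75,.142);b=L("floorR 75",510,75,.139);L("floorL 5",303,5,.142);L("floorR",510,5,.139)
e=L("rimL",235,270,.162);f=L("rimR",598,270,.157);g=L("endL",238,290,.162);h=L("endR",592,290,.157)
s=L("shoe tip mid",418,215,.15)
m=L("mk in",597,147,.016);n=L("mk out",678,189,.016);d=n-m;print("mark dir",np.degrees(np.arctan2(d[1],d[0])))
p=L("ptrtip",597,16,.03);q=L("ptr in",511,17,.03);d=p-q;print("ptr dir",np.degrees(np.arctan2(d[1],d[0])))
for nm,(u,v) in (("a-b",(a,b)),("e-f",(e,f)),("g-h",(g,h))):
    d=v-u;print(nm,np.degrees(np.arctan2(d[1],d[0])),np.linalg.norm(d),((u+v)/2).round(4))
Y=np.array([-np.sin(np.radians(22.7)),np.cos(np.radians(22.7))])
print("seat from shoulder",(a+b)[:2]/2+Y*.038)
# foot circle: fit on rim points at z=.016
P=[onz(c,*px(*t),.016)[:2] for t in((68,60),(90,140),(140,220),(230,310),(320,352),(420,358),(520,325),(610,260),(690,120),(706,30))]
P=np.array(P);A=np.c_[2*P,np.ones(len(P))];x=np.linalg.lstsq(A,(P**2).sum(1),rcond=None)[0];print("foot",x[:2],np.sqrt(x[2]+x[0]**2+x[1]**2))
k=dict(np.load("w2.npz"));T=read_camera("top");S=read_camera("side")
print("ball",tri((T,255.04,227.88),(S,304.45,246.13),(k,119.1,70.7)))
E
```

```text
floorL 75 [0.587  0.0274 0.142 ]
floorR 75 [0.6273 0.0448 0.139 ]
floorL 5 [0.5821 0.0396 0.142 ]
floorR [0.6218 0.0569 0.139 ]
rimL [ 0.5902 -0.0148  0.162 ]
rimR [0.6591 0.0142 0.157 ]
endL [ 0.5922 -0.0182  0.162 ]
endR [0.6597 0.0102 0.157 ]
shoe tip mid [0.6204 0.0105 0.15  ]
mk in [0.662  0.0657 0.016 ]
mk out [0.6907 0.0644 0.016 ]
mark dir -2.4263636226878607
ptrtip [0.6455 0.0944 0.03  ]
ptr in [0.6224 0.0846 0.03  ]
ptr dir 23.069525324319972
a-b 23.327894849345586 0.044012710089540705 [0.6072 0.0361 0.1405]
e-f 22.836077989469153 0.07492928980285468 [ 6.247e-01 -3.000e-04  1.595e-01]
g-h 22.789824596446913 0.07339450095535004 [ 0.6259 -0.004   0.1595]
seat from shoulder [0.59249217 0.07117019]
foot [0.58845205 0.0720977 ] 0.09744525676452165
ball (array([0.4641977 , 0.01914175, 0.11432214]), [0.8, 0.4, 0.8])
```

```bash
cat >> h.py <<'E'
def seatpose(h,yaw=23.,tilt=6.,piv=(.5887,.0698),dx=0.,dy=0.):
    """TCP at height h above seat along normal, shifted dx along cradle x, dy along cradle y"""
    a,t=np.radians(yaw),np.radians(tilt)
    n=np.array([np.sin(t)*np.cos(a),np.sin(t)*np.sin(a),np.cos(t)]);y=np.array([-np.sin(a),np.cos(a),0]);x=np.cross(y,n)
    return np.array([*piv,.1])+n*(.04+h)+x*dx+y*dy
E
python3 - <<'E'
from h import *
c=dict(np.load("w3.npz"));s=readout.read_state();C=R.from_rotvec(s["tcp_rot"])
for v in (366,372,378):
  for u in(110,630):
    p=onz(c,170+u/3.4,v/3.4,.304);print(v,C.inv().apply(p-s["tool_pos"]).round(4))
p=onz(c,170+93/3.4,400/3.4,.304),onz(c,170+647/3.4,400/3.4,.304);print([C.inv().apply(q-s["tool_pos"]).round(4) for q in p])
go(seatpose(.10),23,6)
E
```

```text
366 [ 0.0698 -0.0244 -0.0117]
366 [ 0.0697  0.0236 -0.0121]
372 [ 0.0693 -0.0244 -0.0117]
372 [ 0.0692  0.0236 -0.0121]
378 [ 0.0687 -0.0244 -0.0117]
378 [ 0.0687  0.0237 -0.0121]
[array([ 0.0668, -0.0262, -0.0117]), array([ 0.0667,  0.0254, -0.0121])]
delta [0.1665 0.0175 0.0539] [ 5.52 -0.71 -0.27] rows 3.518761120746308 0.6483769472847494
```

Call:
{"op": "jog_arm", "data": {"deltas": [0.045,0.005,0,1.5,0,0,-1,0.09,0.01,0.01,3,0,0,-1,0.13,0.0175,0.03,5.5,-0.7,-0.3,-1,0.1665,0.0175,0.054,5.5,-0.7,-0.3,-1,0.1665,0.0175,0.054,5.5,-0.7,-0.3,-1,0.1665,0.0175,0.054,5.5,-0.7,-0.3,-1,0.1665,0.0175,0.054,5.5,-0.7,-0.3,-1]}}

```text
time: 6.9
tool_pos: [0.6034, 0.0746, 0.2401]
tcp_rot: [-1.701, -2.571, 0.133]
wrist_force: [0.4, 0.5, -1.8]
width: 0.623
grip_force: 64.3
```

```bash
python3 - <<'E'
from h import *
print(readout.read_state()["wrist_force"])
go(seatpose(.04),23,6)
E
```

```text
[ 0.42419387  0.54292512 -1.8154998 ]
delta [ 0.0014 -0.0008  0.061 ] [0.12 0.06 0.  ] rows 1.2196512498041079 0.01585909272644055
```

Call:
{"op": "jog_arm", "data": {"deltas": [0.001,-0.001,0.03,0,0,0,-1,0.001,-0.001,0.055,0,0,0,-1,0.001,-0.001,0.06,0,0,0,-1,0.001,-0.001,0.063,0,0,0,-1,0.001,-0.001,0.066,0,0,0,-1,0.001,-0.001,0.066,0,0,0,-1]}}

```text
time: 7.5
tool_pos: [0.5961, 0.0726, 0.1749]
tcp_rot: [-1.702, -2.57, 0.132]
wrist_force: [-0.1, 0.5, -2.2]
width: 0.627
grip_force: 64.5
```

```bash
python3 - <<'E'
from h import *
s=readout.read_state();print(s["wrist_force"],s["torque"])
go(seatpose(.021),23,6)
W=read_camera("wrist");S=read_camera("side");T=read_camera("top")
def cr(c,x0,y0,w,h,H=300):
    a=c["color"][y0:y0+h,x0:x0+w];return cv2.resize(a,(int(w*H/h),H),interpolation=2)
x=np.hstack([cr(W,0,0,560,420),cr(S,205,215,120,120),]);print(x.shape);cv2.imwrite("pics/p4.png",x)
E
```

```text
[-0.06603998  0.45473672 -2.24634769] [ 0.01763452 -0.04075093 -0.02293282]
delta [ 0.0003 -0.0001  0.0143] [ 0.16  0.03 -0.04] rows 0.28678394608440366 0.019294596104442497
(300, 700, 3)
```

View pics/p4.png

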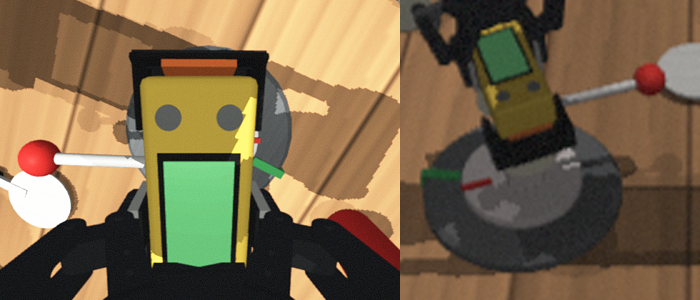

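The reader (u 140–258) sits centred in the cradle (131–268), and no contact force shows. I'm pressing down in small steps.

Call:
{"op": "jog_arm", "data": {"deltas": [0,0,0.002,0,0,0,-1,0,0,0.004,0,0,0,-1,0,0,0.006,0,0,0,-1,0,0,0.006,0,0,0,-1]}}

```text
time: 8.05
tool_pos: [0.5956, 0.073, 0.1705]
tcp_rot: [-1.702, -2.571, 0.131]
wrist_force: [-3.2, 0.9, 9.2]
width: 0.624
grip_force: 66.0
```

Call:
{"op": "jog_arm", "data": {"deltas": [0,0,0.002,0,0,0,-1,0,0,0.004,0,0,0,-1,0,0,0.004,0,0,0,-1]}}

```text
time: 8.35
tool_pos: [0.5964, 0.0727, 0.1681]
tcp_rot: [-1.704, -2.573, 0.129]
wrist_force: [-1.6, -0.4, 13.0]
width: 0.621
grip_force: 66.5
```

```bash
python3 - <<'E'
from h import *
s=readout.read_state();print(s["wrist_force"],s["torque"])
go(seatpose(.021),23,6)
E
```

```text
[-1.62879321 -0.42392529 13.01207161] [-0.09229193  0.503297   -0.12310607]
delta [ 0.0004 -0.0011  0.0076] [ 0.35  0.11 -0.02] rows 0.15332635531094155 0.042797885934619244
```

Call:
{"op": "jog_arm", "data": {"deltas": [0,0,0.002,0,0,0,-1,0,0,0.004,0,0,0,-1,0,0,0.004,0,0,0,-1]}}

```text
time: 8.65
tool_pos: [0.5968, 0.0727, 0.1653]
tcp_rot: [-1.705, -2.574, 0.126]
wrist_force: [-2.5, 1.2, 18.2]
width: 0.62
grip_force: 66.9
```

Call:
{"op": "jog_arm", "data": {"deltas": [0,0,0.002,0,0,0,-1,0,0,0.003,0,0,0,-1,0,0,0.003,0,0,0,-1]}}

```text
time: 8.95
tool_pos: [0.5962, 0.0727, 0.1607]
tcp_rot: [-1.704, -2.574, 0.127]
wrist_force: [1.4, 1.1, 10.3]
width: 0.62
grip_force: 66.2
```

```bash
python3 - <<'E'
from h import *
s=readout.read_state();print(s["wrist_force"],s["torque"])
go(seatpose(.021),23,6)
E
```

```text
[ 1.37973804  1.09070852 10.31232185] [ 0.05592459  0.27873674 -0.16887954]
delta [ 0.0003 -0.0016  0.0002] [ 0.43  0.1  -0.03] rows 0.03342437591555041 0.05097717649085291
```

Call:
{"op": "jog_arm", "data": {"deltas": [0,0,0.001,0,0,0,-1,0,0,0.002,0,0,0,-1,0,0,0.002,0,0,0,-1]}}

```text
time: 9.25
tool_pos: [0.5962, 0.0727, 0.1606]
tcp_rot: [-1.704, -2.574, 0.127]
wrist_force: [-2.6, 1.0, 19.3]
width: 0.622
grip_force: 67.0
```

Call:
{"op": "jog_arm", "data": {"deltas": [0,0,0.002,0,0,0,-1,0,0,0.002,0,0,0,-1,0,0,0.002,0,0,0,-1]}}

```text
time: 9.55
tool_pos: [0.5963, 0.0727, 0.1606]
tcp_rot: [-1.705, -2.574, 0.126]
wrist_force: [-4.9, 1.9, 28.2]
width: 0.617
grip_force: 67.8
```

Call:
{"op": "jog_arm", "data": {"deltas": [0,0,-0.003,0,0,0,-1,0,0,-0.005,0,0,0,-0.2,0,0,-0.005,0,0,0,0.6,0,0,-0.005,0,0,0,0.8,0,0,-0.005,0,0,0,0.8,0,0,-0.005,0,0,0,0.8]}}

```text
time: 10.15
tool_pos: [0.5928, 0.072, 0.1567]
tcp_rot: [-1.7, -2.568, 0.136]
wrist_force: [0.2, -1.1, -0.1]
width: 0.899
grip_force: 0.0
```

Call:
{"op": "jog_arm", "data": {"deltas": [0,0,-0.03,0,0,0,0.8,0,0,-0.07,0,0,0,0.8,0,0,-0.12,0,0,0,0.8,0,0,-0.16,0,0,0,0.8,0,0,-0.16,0,0,0,0.8]}}

```text
time: 10.65
tool_pos: [0.6123, 0.079, 0.3246]
tcp_rot: [-1.706, -2.578, 0.122]
wrist_force: [0.1, -0.1, 0.5]
width: 0.903
grip_force: 0.0
```

```bash
python3 - <<'E'
from h import *
s=readout.read_state();print(s["wrist_force"],s["tool_pos"],s["q"])
W=read_camera("wrist");np.savez("w5.npz",**W);S=read_camera("side");T=read_camera("top")
def cr(c,x0,y0,w,h,H=420):
    a=c["color"][y0:y0+h,x0:x0+w];return cv2.resize(a,(int(w*H/h),H),interpolation=2)
x=np.hstack([cr(W,60,0,400,420),cr(S,205,215,110,120)]);print(x.shape);cv2.imwrite("pics/p5.png",x)
E
```

```text
[ 0.13764512 -0.14788929  0.46887225] [0.61230446 0.07900144 0.32460222] [ 0.10432044  0.17485348  1.57478767 -0.03063857  1.47919467 -0.29277911]
(420, 785, 3)
```

View pics/p5.png

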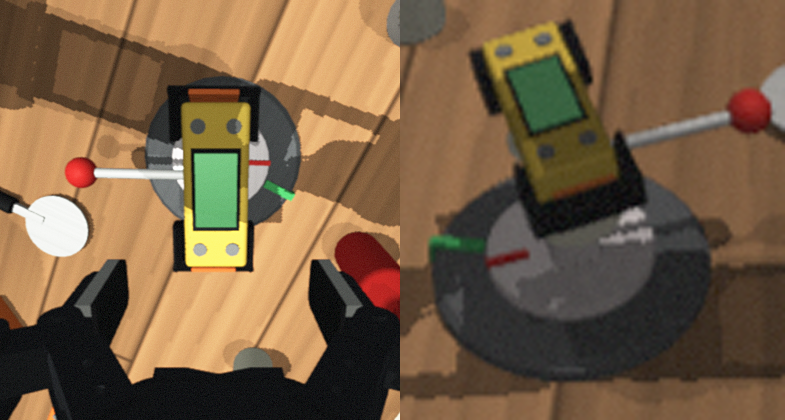

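The reader sits flush in the cradle in both views, with the pointer still at about 23°, the mark at (278,189) and the ball at (80,172) in the left crop. Next is the ball.

```bash
cat >> h.py <<'E'
def gox(p,xyaw):
    s=readout.read_state();C=R.from_rotvec(s["tcp_rot"]);a=np.radians(xyaw)
    x=np.array([np.cos(a),np.sin(a),0]);z=np.array([0,0,-1.]);G=R.from_matrix(np.column_stack([x,np.cross(z,x),z]))
    print("delta",C.inv().apply(np.array(p)-s["tool_pos"]).round(4),np.degrees((C.inv()*G).as_rotvec()).round(2))
def red(c,box,mn=20):
    u0,v0,u1,v1=box;h=cv2.cvtColor(c["color"],cv2.COLOR_BGR2HSV)[v0:v1,u0:u1]
    m=cv2.inRange(h,(0,150,50),(5,255,255))|cv2.inRange(h,(174,150,50),(179,255,255))
    n,l,st,ce=cv2.connectedComponentsWithStats(m);i=1+np.argmax(st[1:,4]);return ce[i]+[u0,v0]
E
python3 - <<'E'
from h import *
W=dict(np.load("w5.npz"));S=read_camera("side");T=read_camera("top")
o=[(W,*red(W,(110,140,180,210))),(S,*red(S,(290,230,320,262))),(T,*red(T,(240,215,270,240)))]
print([x[1:] for x in o]);k=tri(*o);print(k)
v=k[0]-[.5887,.0698,.1];print(np.linalg.norm(v),np.degrees(np.arctan2(-v[1],-v[0])),np.degrees(np.arcsin(v[2]/.135)))
gox([k[0][0],k[0][1],.22],23)
E
```

```text
[(np.float64(139.97945205479454), np.float64(172.23561643835617)), (np.float64(304.54545454545456), np.float64(246.34710743801654)), (np.float64(254.95238095238096), np.float64(227.82857142857142))]
(array([0.46405242, 0.0189242 , 0.11383234]), [0.9, 0.6, 0.6])
0.135339200795193 22.203176259454313 5.880947259464816
delta [ 0.0011 -0.1443  0.1104] [-4.95  4.82 89.9 ]
```

Call:
{"op": "jog_arm", "data": {"deltas": [0.001,-0.144,0.03,-5,4.8,89.9,0.8,0.001,-0.144,0.03,-5,4.8,89.9,0.8,0.001,-0.144,0.03,-5,4.8,89.9,0.8,0.001,-0.144,0.03,-5,4.8,89.9,0.8,0.001,-0.144,0.05,-5,4.8,89.9,0.8,0.001,-0.144,0.07,-5,4.8,89.9,0.8,0.001,-0.144,0.09,-5,4.8,89.9,0.8,0.001,-0.144,0.11,-5,4.8,89.9,0.8], "squeeze": 30}}

```text
time: 11.7
tool_pos: [0.4643, 0.019, 0.2195]
tcp_rot: [-2.898, -1.171, 0.034]
wrist_force: [0.9, 0.4, 0.2]
width: 0.896
grip_force: 0.0
```

```bash
python3 -c "
from h import *
print(readout.read_state()['q']);gox([.464,.019,.20],22.5)"
```

```text
[-0.01685392 -0.10336421  2.05352118  0.00606642  1.21770692  0.78415506]
delta [0.0001 0.0002 0.0195] [-1.12  1.07 21.48]
```

Call:
{"op": "jog_arm", "data": {"deltas": [0,0,0.01,-1.1,1.1,21.5,0.8,0,0,0.02,-1.1,1.1,21.5,0.8,0,0,0.03,-1.1,1.1,21.5,0.8,0,0,0.06,-1.1,1.1,21.5,0.8,0,0,0.09,-1.1,1.1,21.5,0.8,0,0,0.107,-1.1,1.1,21.5,0.8,0,0,0.107,-1.1,1.1,21.5,0.8]}}

```text
time: 12.4
tool_pos: [0.4589, 0.0198, 0.1106]
tcp_rot: [-3.077, -0.622, 0.01]
wrist_force: [-0.7, -0.0, -0.3]
width: 0.901
grip_force: 0.0
```

```bash
python3 -c "
from h import *
gox([.464,.019,.111],22.5)"
```

```text
delta [ 0.0044  0.0027 -0.0004] [-0.19  0.33  0.35]
```

Correct by 4 mm and close gently.

Call:
{"op": "jog_arm", "data": {"deltas": [0.0045,0.0025,0,0,0,0,0.4,0.0045,0.0025,0,0,0,0,0,0.0045,0.0025,0,0,0,0,-0.3,0.0045,0.0025,0,0,0,0,-0.5,0.0045,0.0025,0,0,0,0,-1,0.0045,0.0025,0,0,0,0,-1,0.0045,0.0025,0,0,0,0,-1,0.0045,0.0025,0,0,0,0,-1], "squeeze": 40}}

```text
time: 13.2
tool_pos: [0.4697, 0.0195, 0.1167]
tcp_rot: [3.079, 0.622, 0.01]
wrist_force: [-0.5, 2.4, 6.3]
width: 0.349
grip_force: 39.4
```

```bash
python3 -c "
from h import *
s=readout.read_state();print(s['wrist_force'],s['width'],s['tool_pos'])
p=s['tool_pos'];C=R.from_rotvec(s['tcp_rot']).inv()
b=np.array([.464,.019]);piv=np.array([.5887,.0698])
# swivel first (10 arc points to -3.2) then tilt; tool-frame deltas
off=np.array([*(p[:2]-b),0])
for ya,ti in((18,6),(13,6),(8,6),(2,6),(-3.2,6),(-3.2,14),(-3.2,22),(-3.2,31),(-3.2,40)):
    a,t=np.radians(ya),np.radians(ti);k=np.array([*(piv-.135*np.cos(t)*np.array([np.cos(a),np.sin(a)])),.1+.135*np.sin(t)])
    print(ya,ti,C.apply(k-[*b,.1138]).round(4),'turn z',22.2-ya)
"
```

```text
[-0.47187513  2.4322069   6.3493716 ] 0.3487496285037705 [0.46970293 0.01947483 0.11672317]
18 6 [ 0.0009 -0.0097 -0.0003] turn z 4.199999999999999
13 6 [ 0.0024 -0.0214 -0.0003] turn z 9.2
8 6 [ 0.0049 -0.0328 -0.0003] turn z 14.2
2 6 [ 0.0092 -0.0462 -0.0003] turn z 20.2
-3.2 6 [ 0.014  -0.0574 -0.0003] turn z 25.4
-3.2 14 [ 0.0171 -0.0559 -0.0188] turn z 25.4
-3.2 22 [ 0.0224 -0.0533 -0.0367] turn z 25.4
-3.2 31 [ 0.031  -0.0491 -0.0556] turn z 25.4
-3.2 40 [ 0.0422 -0.0437 -0.0728] turn z 25.4
```

```bash
python3 - <<'E'
from h import *
S=read_camera("side");T=read_camera("top");W=read_camera("wrist")
def cr(c,x0,y0,w,h,H=420):
    a=c["color"][y0:y0+h,x0:x0+w];return cv2.resize(a,(int(w*H/h),H),interpolation=2)
x=np.hstack([cr(W,100,0,360,420),cr(S,240,190,100,100)]);cv2.imwrite("pics/p6.png",x);print(x.shape)
print(red(S,(290,225,320,265)))
s=readout.read_state();print(s["tool_pos"],s["wrist_force"])
print(proj(S,s["tool_pos"]),proj(S,[.464,.019,.1138]))
E
```

```text
(420, 780, 3)
[299. 245.]
[0.46969878 0.01947163 0.11672909] [-0.84446057  1.40888989  6.01648574]
(np.float64(302.3397008093463), np.float64(245.32983146311065)) (np.float64(304.66962785079886), np.float64(246.16728447759087))
```

View pics/p6.png

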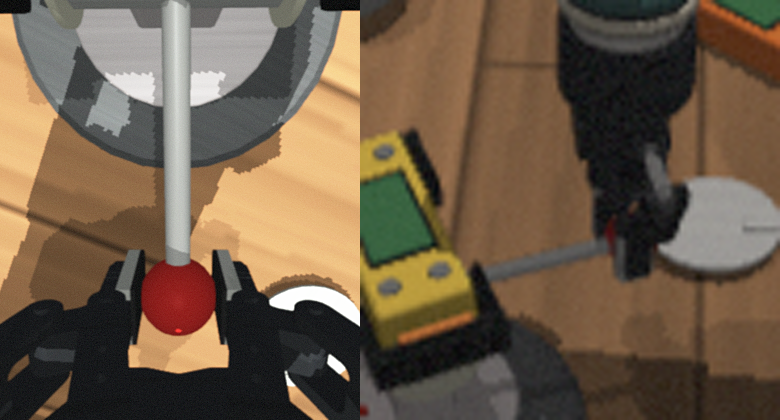

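The ball, at (178,297) in the left crop, is centred between the pads. I'm swivelling along the arc first.

Call:
{"op": "jog_arm", "data": {"deltas": [0.001,-0.0097,0,0,0,4.2,-1,0.0024,-0.0214,0,0,0,9.2,-1,0.0049,-0.0328,0,0,0,14.2,-1,0.0092,-0.0462,0,0,0,20.2,-1,0.014,-0.0574,0,0,0,25.4,-1,0.014,-0.0574,0,0,0,25.4,-1,0.014,-0.0574,0,0,0,25.4,-1]}}

```text
time: 14.05
tool_pos: [0.4594, 0.0779, 0.1163]
tcp_rot: [-3.14, 0.071, -0.006]
wrist_force: [-2.7, 1.2, 6.2]
width: 0.351
grip_force: 39.5
```

```bash
python3 - <<'E'
from h import *
s=readout.read_state();print(s['wrist_force'],s['width'],s['tool_pos']);v=s['tool_pos']-[.5887,.0698,.1];print(np.degrees(np.arctan2(-v[1],-v[0])),np.linalg.norm(v))
C=R.from_rotvec(s['tcp_rot']);print(C.as_matrix()[:,0])
a=np.radians(-3.2)
t0=np.arcsin(v[2]/.135)
for ti in(14,22,31,40):
    t=np.radians(ti);print(ti,C.inv().apply([.135*(np.cos(t0)-np.cos(t))*np.cos(a),.135*(np.cos(t0)-np.cos(t))*np.sin(a),.135*np.sin(t)-v[2]]).round(4))
E
```

```text
[-2.65078869  1.23132023  6.16610738] 0.3507657247769965 [0.45940298 0.07785582 0.11626798]
-3.5651930295873524 0.13056516299160642
[ 0.99896237 -0.04536723  0.00399863]
14 [ 0.0031  0.     -0.0164]
22 [ 0.009   0.0001 -0.0343]
31 [ 0.0185  0.0001 -0.0532]
40 [ 0.0309  0.0002 -0.0704]
```

Call:
{"op": "jog_arm", "data": {"deltas": [0.001,0,-0.008,0,0,0,-1,0.003,0,-0.0164,0,0,0,-1,0.0058,0,-0.026,0,0,0,-1,0.009,0,-0.0343,0,0,0,-1,0.0135,0,-0.044,0,0,0,-1,0.0185,0,-0.0532,0,0,0,-1,0.023,0,-0.06,0,0,0,-1,0.0285,0,-0.0675,0,0,0,-1]}}

```text
time: 14.85
tool_pos: [0.488, 0.076, 0.1835]
tcp_rot: [-3.14, 0.07, -0.006]
wrist_force: [2.2, 0.5, -10.2]
width: 0.348
grip_force: 40.2
```

Call:
{"op": "jog_arm", "data": {"deltas": [0,0,0,0,0,0,-1,0,0,0,0,0,0,-1]}}

```text
time: 15.05
tool_pos: [0.4895, 0.0759, 0.185]
tcp_rot: [-3.14, 0.07, -0.012]
wrist_force: [-1.5, -1.8, 2.9]
width: 0.343
grip_force: 40.9
```

```bash
python3 - <<'E'
from h import *
s=readout.read_state();print(s['wrist_force'],s['width'],s['tool_pos']);v=s['tool_pos']-[.5887,.0698,.1];print(np.degrees(np.arctan2(-v[1],-v[0])),np.linalg.norm(v),np.degrees(np.arcsin(v[2]/.135)))
W=read_camera("wrist");S=read_camera("side");T=read_camera("top")
for n,c in(("W",W),("S",S),("T",T)):np.savez(n+"7.npz",**c)
def cr(c,x0,y0,w,h,H=420):
    a=c["color"][y0:y0+h,x0:x0+w];return cv2.resize(a,(int(w*H/h),H),interpolation=2)
x=np.hstack([cr(S,200,200,120,130),cr(W,80,0,400,420)]);cv2.imwrite("pics/p7.png",x);print(x.shape)
E
```

```text
[-1.48715774 -1.78366125  2.89830879] 0.3427196760671218 [0.48948524 0.07593469 0.1849656 ]
-3.5382330756056977 0.1307683299463688 39.00401102560547
(420, 787, 3)
```

View pics/p7.png

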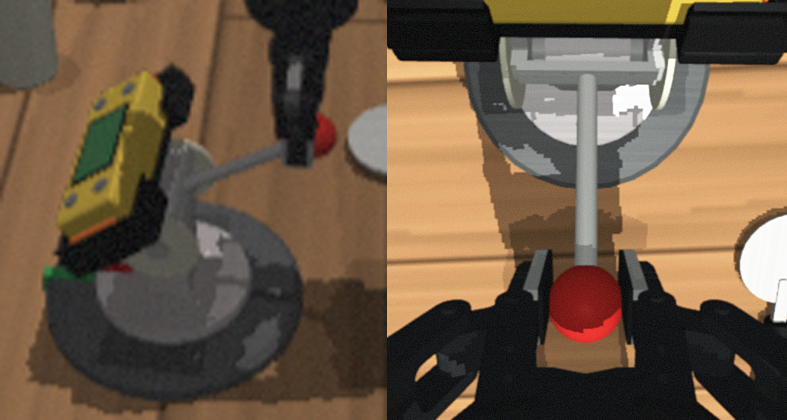

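The side view shows the cradle leaning about 40° with the pointer next to the green mark. The wrist view shows the ball at (587,303) between the pads. I'll release, back off upward and check by colour masks.

Call:
{"op": "jog_arm", "data": {"deltas": [0,0,0,0,0,0,-0.2,0,0,0,0,0,0,0.2,0,0,0,0,0,0,0.6,0,0,0,0,0,0,0.9,-0.02,0,-0.03,0,0,0,0.9,-0.04,0,-0.08,0,0,0,0.9,-0.06,0,-0.12,0,0,0,0.9,-0.06,0,-0.12,0,0,0,0.9]}}

```text
time: 16.0
tool_pos: [0.4289, 0.0794, 0.3099]
tcp_rot: [-3.138, 0.069, -0.024]
wrist_force: [0.9, 0.6, -0.4]
width: 0.952
grip_force: 0.0
```

```bash
cat >> h.py <<'E'
def comps(c,lo,hi,box,mn=4):
    u0,v0,u1,v1=box;m=cv2.inRange(cv2.cvtColor(c["color"],cv2.COLOR_BGR2HSV)[v0:v1,u0:u1],lo,hi)
    n,l,st,ce=cv2.connectedComponentsWithStats(m);return [(int(st[i,4]),(ce[i]+[u0,v0]).round(1).tolist(),(st[i,:4]+[u0,v0,0,0]).tolist()) for i in range(1,n) if st[i,4]>=mn]
G=((45,100,40),(85,255,255));RD=((0,140,40),(5,255,255))
E
python3 - <<'E'
from h import *
s=readout.read_state();print(s['wrist_force'],s['tool_pos'])
W=read_camera("wrist");S=read_camera("side");T=read_camera("top")
for n,c in(("W",W),("S",S),("T",T)):np.savez(n+"8.npz",**c)
for n,c,b in(("W",W,(0,0,560,420)),("S",S,(195,190,325,330)),("T",T,(195,140,285,250))):
    print(n,"G",comps(c,*G,b,2));print(n,"R",comps(c,*RD,b,2))
for p in((.4855,.0756,.187),(.485,.0756,.185)):print(proj(S,p),proj(T,p))
E
```

```text
[ 0.93047112  0.60410442 -0.40773866] [0.42888199 0.07943909 0.30993699]
W G [(2, [356.5, 379.0], [356, 379, 2, 1]), (2, [362.5, 379.5], [362, 379, 2, 2]), (2, [359.5, 380.5], [359, 380, 2, 2])]
W R [(1414, [279.9, 134.6], [259, 113, 43, 45])]
S G [(127, [230.9, 244.1], [224, 234, 15, 21]), (30, [217.4, 284.3], [213, 282, 10, 6]), (8, [226.4, 285.6], [224, 285, 5, 2])]
S R [(121, [296.7, 241.3], [291, 236, 13, 13]), (5, [234.8, 282.4], [233, 282, 4, 2]), (3, [239.3, 282.7], [239, 282, 2, 2])]
T G [(4, [243.5, 152.5], [243, 152, 2, 2]), (176, [234.5, 158.5], [222, 155, 26, 9])]
T R [(97, [229.7, 218.5], [225, 213, 11, 12])]
(np.float64(294.80331337224754), np.float64(238.7842121123926)) (np.float64(228.48386427944732), np.float64(216.43343085670574))
(np.float64(295.0239122670336), np.float64(239.45398902779502)) (np.float64(228.60699834624847), np.float64(216.7340604015293))
```

```bash
python3 - <<'E'
from h import *
W,S,T=[dict(np.load(n+"8.npz")) for n in "WST"]
k=tri((W,279.9,134.6),(S,296.7,241.3),(T,229.7,218.5));print(k)
for piv in((.5887,.0698,.1),):
    v=k[0]-piv;print(np.linalg.norm(v),"yaw",np.degrees(np.arctan2(-v[1],-v[0])),"tilt",np.degrees(np.arctan2(v[2],np.hypot(v[0],v[1]))))
# closeup pose: camera near the +y disc. camera in tool frame
s=readout.read_state();C=R.from_rotvec(s["tcp_rot"])
print("cam in tool",C.inv().apply(np.array(W["origin"])-s["tool_pos"]),(C.inv().as_matrix()@att(W)).round(3))
print(C.as_matrix().round(3),s["q"])
E
```

```text
(array([0.48091437, 0.07516966, 0.17901959]), [1.6, 0.3, 1.4])
0.13375601893324676 yaw -2.85200158523848 tilt 36.21196140055121
cam in tool [ 0.07171194 -0.00099971 -0.13364506] [[ 0.    -0.963 -0.27 ]
 [ 1.     0.001 -0.001]
 [ 0.001 -0.27   0.963]]
[[ 0.999 -0.044  0.004]
 [-0.044 -0.999  0.001]
 [ 0.004 -0.001 -1.   ]] [ 1.24996211e-01 -2.40691710e-01  2.01502658e+00  3.14211589e-04
  1.36314762e+00  1.74009669e+00]
```

```bash
python3 - <<'E'
from h import *
s=readout.read_state();C=R.from_rotvec(s["tcp_rot"])
z=np.array([.45,-.55,-.70]);z/=np.linalg.norm(z);x=np.array([1,0,0])-z[0]*z;x/=np.linalg.norm(x)
G=R.from_matrix(np.column_stack([x,np.cross(z,x),z]));D=np.array([.589,.12,.10])
print(C.inv().apply(D-.15*z-s["tool_pos"]).round(4),np.degrees((C.inv()*G).as_rotvec()).round(2))
E
```

```text
[ 0.0883 -0.1278  0.0977] [-36.92  26.43 -11.42]
```

Call:
{"op": "jog_arm", "data": {"deltas": [0.03,-0.05,0,-36.9,26.4,-11.4,0.9,0.06,-0.1,0,-36.9,26.4,-11.4,0.9,0.088,-0.128,0.02,-36.9,26.4,-11.4,0.9,0.088,-0.128,0.05,-36.9,26.4,-11.4,0.9,0.088,-0.128,0.08,-36.9,26.4,-11.4,0.9,0.088,-0.128,0.098,-36.9,26.4,-11.4,0.9,0.088,-0.128,0.098,-36.9,26.4,-11.4,0.9,0.088,-0.128,0.098,-36.9,26.4,-11.4,0.9]}}

```text
time: 16.95
tool_pos: [0.5239, 0.2001, 0.2094]
tcp_rot: [2.426, 0.212, 0.558]
wrist_force: [-0.1, -0.3, 0.1]
width: 0.952
grip_force: 0.0
```

```bash
python3 - <<'E'
from h import *
s=readout.read_state();print(s['wrist_force'],s['tool_pos'],s['q'])
W=read_camera("wrist");np.savez("W9.npz",**W)
print("G",comps(W,*G,(0,0,560,420),8));print("R",comps(W,*RD,(0,0,560,420),8))
for n,p in(("D",(.589,.12,.1)),("ball",(.481,.0752,.179)),("mark",(.675,.065,.016)),("ptrtip",(.65,.066,.03))):print(n,proj(W,p))
E
```

```text
[-0.12976844 -0.34553473  0.11247585] [0.52391171 0.20006922 0.20940604] [ 0.74367469  0.12960609  2.02927439 -0.85039642  1.2077873   2.55161929]
G [(840, [369.0, 137.4], [336, 115, 68, 46]), (235, [491.4, 274.4], [485, 265, 14, 19])]
R [(4580, [320.6, 31.5], [270, 0, 112, 75]), (420, [382.6, 345.7], [374, 328, 20, 36])]
D (np.float64(274.0177078550735), np.float64(195.32939362993415))
ball (np.float64(396.32700269300346), np.float64(344.77781782949927))
mark (np.float64(268.64040495840334), np.float64(139.05512205690854))
ptrtip (np.float64(275.0801220515315), np.float64(156.97281871839792))
```

```bash
python3 - <<'E'
from h import *
W=dict(np.load("W9.npz"));b=(180,100,400,300)
print("G",comps(W,(40,50,15),(90,255,255),b,3));print("R",comps(W,(0,90,25),(8,255,255),b,3),comps(W,(170,70,25),(179,255,255),b,3))
h=cv2.cvtColor(W["color"],cv2.COLOR_BGR2HSV)
for v in range(110,280,10):print(v,' '.join('%d/%d/%d'%tuple(h[v,u]) for u in range(210,350,12)))
E
```

```text
G [(4, [271.5, 108.8], [270, 108, 4, 2]), (3, [258.0, 112.7], [257, 112, 3, 2]), (873, [368.3, 137.1], [335, 114, 65, 46]), (3, [263.3, 117.0], [263, 116, 2, 3]), (3, [274.0, 120.0], [273, 120, 3, 1]), (4, [260.8, 123.0], [260, 122, 3, 3]), (4, [278.0, 126.0], [277, 125, 3, 3]), (4, [255.8, 128.0], [255, 127, 3, 3]), (3, [252.3, 129.0], [252, 128, 2, 3]), (4, [272.5, 137.0], [271, 136, 4, 3]), (3, [288.0, 141.0], [287, 140, 3, 3]), (3, [281.7, 147.0], [281, 146, 2, 3]), (6, [288.3, 150.0], [287, 148, 3, 5]), (3, [293.0, 152.3], [292, 152, 3, 2]), (5, [297.4, 153.0], [296, 152, 4, 3]), (4, [277.5, 156.0], [277, 155, 2, 3]), (3, [284.0, 154.3], [283, 154, 3, 2]), (4, [274.5, 162.8], [273, 162, 4, 2]), (3, [292.3, 166.0], [292, 165, 2, 3]), (3, [273.0, 170.7], [272, 170, 3, 2]), (3, [277.0, 177.0], [276, 177, 3, 1]), (3, [281.7, 176.3], [281, 176, 2, 2]), (4, [387.0, 202.2], [386, 201, 3, 3]), (3, [391.7, 206.0], [391, 205, 2, 3]), (4, [386.2, 284.5], [385, 284, 3, 2]), (10, [383.2, 291.0], [380, 289, 7, 5]), (5, [388.2, 288.2], [387, 288, 4, 2]), (3, [388.3, 291.3], [388, 291, 2, 2]), 
[... 1693 characters left out ...]
9 173/4/242 10/6/237 10/3/236 17/16/111 30/31/115 24/30/119 32/31/212 30/11/117 170/8/95 0/7/174 30/5/220
230 75/16/98 13/12/147 18/5/237 10/3/249 15/8/136 10/6/238 28/22/172 8/4/240 15/6/237 80/14/111 33/24/115 40/5/162
240 90/7/115 40/7/107 12/5/241 15/4/236 10/13/117 10/6/236 6/5/236 12/5/234 10/8/182 90/9/110 15/132/186 66/14/94
250 80/13/120 105/9/114 8/4/245 10/3/251 176/13/163 15/4/245 15/2/251 10/3/245 60/12/103 0/0/107 15/128/201 15/132/203
260 120/2/120 95/13/119 69/15/120 15/2/255 4/10/175 15/2/253 15/2/251 105/9/115 65/14/110 14/126/200 15/129/198 15/132/199
270 60/2/113 90/2/108 100/14/113 98/17/59 105/8/68 83/10/107 90/13/114 90/14/112 85/13/115 15/132/197 15/134/196 16/129/199
```

```bash
python3 - <<'E'
from h import *
S=dict(np.load("S8.npz"));S7=dict(np.load("S7.npz"));T=dict(np.load("T8.npz"))
f=np.array([.5887,.0698])
for q in((217.4,284.3),(213.5,284),(226.4,285.6)):
    p=onz(S,*q,.016)[:2]-f;print("mark",p.round(4),np.degrees(np.arctan2(p[1],p[0])))
for q in((234.8,282.4),(239.3,282.7)):
    p=onz(S,*q,.03)[:2]-f;print("ptr",p.round(4),np.degrees(np.arctan2(p[1],p[0])))
p=onz(T,243.5,152.5,.016)[:2]-f;print("mark T",p,np.degrees(np.arctan2(p[1],p[0])))
s=readout.read_state();C=R.from_rotvec(s["tcp_rot"]);a=np.radians(-2.9)
x=np.array([np.cos(a),np.sin(a),0]);z=np.array([0,0,-1.]);Gm=R.from_matrix(np.column_stack([x,np.cross(z,x),z]))
print(C.inv().apply(np.array([.481,.0752,.27])-s["tool_pos"]).round(4),np.degrees((C.inv()*Gm).as_rotvec()).round(2))
print("up",C.inv().apply([-.02,0,.06]).round(4))
E
```

```text
mark [ 0.0927 -0.0045] -2.8088607007955213
mark [ 0.1027 -0.005 ] -2.8092145404096103
mark [ 0.0692 -0.0014] -1.1215747359906203
ptr [ 0.0467 -0.0003] -0.35863510307118257
ptr [0.0353 0.0001] 0.19932472368459206
mark T [ 0.09845835 -0.00633573] -3.681868554541861
[-0.0544  0.1343  0.0073] [ 36.51 -26.04  12.09]
up [ 0.0026  0.0367 -0.0515]
```

Call:
{"op": "jog_arm", "data": {"deltas": [0.003,0.037,-0.05,5,-4,2,0.9,0.003,0.05,-0.06,15,-10,5,0,-0.03,0.1,-0.03,36.5,-26,12.1,-0.5,-0.054,0.134,0.007,36.5,-26,12.1,-1,-0.054,0.134,0.007,36.5,-26,12.1,-1,-0.054,0.134,0.007,36.5,-26,12.1,-1,-0.054,0.134,0.007,36.5,-26,12.1,-1,-0.054,0.134,0.007,36.5,-26,12.1,-1]}}

```text
time: 17.8
tool_pos: [0.482, 0.0743, 0.2722]
tcp_rot: [3.139, -0.082, 0.008]
wrist_force: [-0.4, -0.5, -0.6]
width: 0.002
grip_force: 0.0
```

```bash
python3 - <<'E'
from h import *
s=readout.read_state();print(s['wrist_force'],s['width'],s['q'])
gox([.481,.0752,.225],-2.9)
E
```

```text
[-0.36330423 -0.52168619 -0.6477238 ] 0.0021181055241554134 [ 0.10361546 -0.11406046  1.96433536 -0.00256151  1.28657372  1.72758222]
delta [-0.0013 -0.0009  0.0472] [ 0.1  -0.29 -0.11]
```

Call:
{"op": "jog_arm", "data": {"deltas": [-0.001,-0.001,0.03,0,0,0,-1,-0.001,-0.001,0.048,0,0,0,-1,-0.001,-0.001,0.053,0,0,0,-1,-0.001,-0.001,0.055,0,0,0,-1,-0.001,-0.001,0.055,0,0,0,-1]}}

```text
time: 18.3
tool_pos: [0.4804, 0.0775, 0.2162]
tcp_rot: [3.139, -0.074, 0.003]
wrist_force: [0.3, -1.4, -0.5]
width: -0.0
grip_force: 0.0
```

Call:
{"op": "jog_arm", "data": {"deltas": [0,0,0.001,0,0,0,-1,0,0,0.002,0,0,0,-1,0,0,0.002,0,0,0,-1]}}

```text
time: 18.6
tool_pos: [0.4803, 0.0767, 0.2138]
tcp_rot: [3.139, -0.077, 0.003]
wrist_force: [-0.6, -0.4, -0.2]
width: 0.0
grip_force: 0.0
```

Call:
{"op": "jog_arm", "data": {"deltas": [0,0,0.001,0,0,0,-1,0,0,0.002,0,0,0,-1,0,0,0.002,0,0,0,-1]}}

```text
time: 18.9
tool_pos: [0.4804, 0.0767, 0.2132]
tcp_rot: [3.14, -0.078, 0.003]
wrist_force: [-3.0, 0.2, 8.6]
width: 0.001
grip_force: 4.4
```

Call:
{"op": "jog_arm", "data": {"deltas": [0,0.001,-0.03,0,0,0,0,0,0.001,-0.045,0,0,0,0.5,0,0.001,-0.045,0,0,0,0.5,0,0.001,-0.045,0,0,0,0.5,0,0.001,-0.02,0,0,0,0.5,0,0.001,0.015,0,0,0,0.5,0,0.001,0.03,0,0,0,0.5,0,0.001,0.03,0,0,0,0.5]}}

```text
time: 19.7
tool_pos: [0.4764, 0.0752, 0.1766]
tcp_rot: [3.138, -0.077, -0.013]
wrist_force: [-0.5, -0.1, -0.0]
width: 0.752
grip_force: 0.0
```

Call:
{"op": "jog_arm", "data": {"deltas": [0,0,0,0,0,0,-0.1,0,0,0,0,0,0,-0.5,0,0,0,0,0,0,-1,0,0,0,0,0,0,-1]}}

```text
time: 20.1
tool_pos: [0.4808, 0.076, 0.1827]
tcp_rot: [3.14, -0.077, 0.005]
wrist_force: [-0.5, 1.1, 2.3]
width: 0.347
grip_force: 39.5
```

```bash
python3 - <<'E'
from h import *
s=readout.read_state();print(s['wrist_force'],s['width'],s['tool_pos'],s['q'][5])
E
```

```text
[-0.48884914  1.08949379  2.34564889] 0.3468799424178364 [0.48080922 0.07597846 0.18266175] 1.72639904240133
```

Call:
{"op": "jog_arm", "data": {"deltas": [0.002,-0.001,-0.003,0,0,0.6,-1,0.004,-0.0022,-0.006,0,0,1.2,-1,0.007,-0.0022,-0.009,0,0,1.2,-1,0.01,-0.0022,-0.013,0,0,1.2,-1,0.01,-0.0022,-0.013,0,0,1.2,-1,0.01,-0.0022,-0.013,0,0,1.2,-1]}}

```text
time: 20.7
tool_pos: [0.4899, 0.0768, 0.1943]
tcp_rot: [3.138, -0.111, -0.0]
wrist_force: [1.1, -4.6, -6.1]
width: 0.348
grip_force: 40.5
```

```bash
python3 - <<'E'
from h import *
s=readout.read_state();print(s['wrist_force'],s['width'],s['tool_pos']);v=s['tool_pos']-[.5887,.0698,.1];print(np.degrees(np.arctan2(-v[1],-v[0])))
E
```

```text
[ 1.06281316 -4.64510575 -6.06578112] 0.34830448278898424 [0.48993094 0.07682139 0.19425185]
-4.066256826349026
```

Call:
{"op": "jog_arm", "data": {"deltas": [0,0,0,0,0,0,-0.2,0,0,0,0,0,0,0.2,0,0,0,0,0,0,0.5,0,0,-0.03,0,0,0,0.5,0,0,-0.07,0,0,0,0,0,0,-0.08,0,0,0,-1,0,0,-0.08,0,0,0,-1]}}

```text
time: 21.4
tool_pos: [0.492, 0.0779, 0.2777]
tcp_rot: [-3.14, 0.11, -0.011]
wrist_force: [0.5, 0.5, -0.8]
width: 0.246
grip_force: 0.0
```

```bash
python3 - <<'E'
from h import *
W=read_camera("wrist");S=read_camera("side");T=read_camera("top")
w=comps(W,*RD,(150,30,420,300),300);s=comps(S,*RD,(280,215,320,265),40);t=comps(T,*RD,(215,200,250,240),40);print(w,s,t)
k=tri((W,*w[0][1]),(S,*s[0][1]),(T,*t[0][1]));print(k);v=k[0]-[.5887,.0698,.1];print(np.linalg.norm(v),np.degrees(np.arctan2(-v[1],-v[0])),np.degrees(np.arctan2(v[2],np.hypot(v[0],v[1]))))
print("S",comps(S,*RD,(200,270,260,300),2),comps(S,*G,(200,270,260,300),2),"T",comps(T,*G,(235,145,252,154),1))
gox([*k[0][:2],.225],-4)
E
```

```text
[(1894, [280.1, 224.2], [255, 200, 51, 49])] [(135, [292.9, 237.3], [286, 231, 14, 14])] [(58, [229.0, 217.2], [225, 214, 10, 8])]
(array([0.48712451, 0.07531734, 0.18952901]), [2.2, 2.9, 4.0])
0.13551186326505263 -3.1091171051842923 41.351208994358885
S [(4, [235.0, 282.5], [234, 282, 3, 2]), (4, [238.5, 282.5], [238, 282, 2, 2])] [(21, [216.2, 284.5], [213, 283, 8, 5]), (3, [227.7, 285.7], [227, 285, 2, 2])] T [(3, [243.0, 152.0], [242, 152, 3, 1])]
delta [-0.0018  0.0022  0.0479] [ 0.08  0.08 -0.01]
```

Call:
{"op": "jog_arm", "data": {"deltas": [-0.003,0.002,0.03,0,0,0,-1,-0.003,0.002,0.05,0,0,0,-1,-0.003,0.002,0.052,0,0,0,-1,-0.003,0.002,0.054,0,0,0,-1,-0.003,0.002,0.056,0,0,0,-1,-0.003,0.002,0.057,0,0,0,-1,-0.003,0.002,0.057,0,0,0,-1]}}

```text
time: 22.25
tool_pos: [0.484, 0.0755, 0.2178]
tcp_rot: [3.138, -0.11, -0.01]
wrist_force: [-11.3, -0.6, 19.0]
width: 0.001
grip_force: 9.2
```

Call:
{"op": "jog_arm", "data": {"deltas": [0,0,0.001,0,0,0,-1,0,0,0.001,0,0,0,-1]}}

```text
time: 22.45
tool_pos: [0.4836, 0.0756, 0.2173]
tcp_rot: [3.138, -0.11, -0.011]
wrist_force: [-14.2, -1.2, 20.8]
width: -0.002
grip_force: 10.7
```

```bash
python3 - <<'E'
from h import *
s=readout.read_state();C=R.from_rotvec(s["tcp_rot"])
z=np.array([0,.57,-.82]);z/=np.linalg.norm(z);x=np.array([1.,0,0])
Gm=R.from_matrix(np.column_stack([x,np.cross(z,x),z]));D=np.array([.66,.06,.02])
print(C.inv().apply(D-.21*z-s["tool_pos"]).round(4),np.degrees((C.inv()*Gm).as_rotvec()).round(2))
E
```

```text
[0.1856 0.1227 0.0238] [34.89 -0.82 -4.01]
```

Call:
{"op": "jog_arm", "data": {"deltas": [0,0,-0.045,0,0,0,-1,0,0,-0.09,0,0,0,-1,0.04,0.03,-0.09,8,0,-1,-1,0.08,0.06,-0.09,16,0,-2,-1,0.12,0.09,-0.09,24,0,-4,-1,0.155,0.123,-0.07,32,-0.8,-4,-1,0.185,0.123,-0.03,34.9,-0.8,-4,-1,0.185,0.123,0.01,34.9,-0.8,-4,-1]}}

```text
time: 23.25
tool_pos: [0.6648, -0.064, 0.2012]
tcp_rot: [-2.532, 0.006, -0.01]
wrist_force: [0.6, -0.1, -0.8]
width: 0.003
grip_force: 0.0
```

Call:
{"op": "jog_arm", "data": {"deltas": [0,0,0,0,0,0,-1,0,0,0,0,0,0,-1]}}

```text
time: 23.45
tool_pos: [0.6614, -0.0592, 0.2045]
tcp_rot: [-2.531, -0.001, -0.004]
wrist_force: [0.1, 0.1, 0.8]
width: -0.001
grip_force: 0.0
```

```bash
python3 - <<'E'
from h import *
s=readout.read_state();print(s['wrist_force'],s['tool_pos'],s['q'])
W=read_camera("wrist");np.savez("W10.npz",**W)
b=(0,0,560,420);print("G",comps(W,*G,b,15));print("R",comps(W,*RD,b,15));print(W["origin"],W["fx"])
for n,p in(("mark",(.675,.065,.016)),("ptrtip",(.65,.066,.03))):print(n,proj(W,p))
E
```

```text
[0.07724255 0.10298023 0.81357132] [ 0.66136728 -0.05917207  0.20454468] [-0.39550019  0.39465837  1.62892948  0.56708308  1.40820835  0.99686516]
G [(443, [284.1, 164.4], [278, 146, 20, 41]), (3037, [175.4, 241.0], [136, 210, 79, 66])]
R [(5614, [293.4, 21.3], [215, 0, 145, 55]), (160, [274.2, 203.8], [271, 190, 7, 29])]
[ 0.73235395 -0.13063943  0.30745607] 347.50691377531354
mark (np.float64(284.29903902324065), np.float64(162.7665983730506))
ptrtip (np.float64(275.52291642144763), np.float64(189.2149206293779))
```

```bash
python3 - <<'E'
from h import *
W=dict(np.load("W10.npz"));h=cv2.cvtColor(W["color"],cv2.COLOR_BGR2HSV)
def pts(lo,hi,b,z):
    u0,v0,u1,v1=b;m=cv2.inRange(h[v0:v1,u0:u1],lo,hi);vv,uu=np.nonzero(m)
    return np.array([onz(W,u+u0,v+v0,z)[:2] for u,v in zip(uu,vv)],np.float32)
f=np.array([.5887,.0698])
for n,(lo,hi),b,z in(("mark",G,(265,140,310,195),.016),("ptr",RD,(262,180,290,225),.03),("ptr33",RD,(262,180,290,225),.033)):
    P=pts(lo,hi,b,z);d=cv2.fitLine(P,cv2.DIST_L2,0,.01,.01).ravel();c=P.mean(0)
    d0=d[:2]*np.sign(d[0]);t=(P-c)@d0;w=(P-c)@[-d0[1],d0[0]];off=(f-c)@np.array([-d0[1],d0[0]])
    print(n,"dir",np.degrees(np.arctan2(d0[1],d0[0])),"centroid",c-f,np.degrees(np.arctan2(*(c-f)[::-1])),"len",np.ptp(t),"wid",np.ptp(w),"axis off",off)
E
```

```text
mark dir -10.055333 centroid [ 0.08448541 -0.00454951] -3.082378367152461 len 0.044819385 wid 0.020878598 axis off -0.01027145808445866
ptr dir -3.2765782 centroid [ 0.04565686 -0.00209875] -2.6319137676205804 len 0.030534599 wid 0.007360194 axis off -0.000514240558912636
ptr33 dir -3.2765956 centroid [ 0.04671651 -0.0042433 ] -5.189985602600881 len 0.030204436 wid 0.0072806133 axis off 0.001566226778477558
```

```bash
python3 - <<'E'
from h import *
W=dict(np.load("W10.npz"));h=cv2.cvtColor(W["color"],cv2.COLOR_BGR2HSV)
for v in range(142,222,3):
    g=[u for u in range(262,312) if 40<=h[v,u,0]<=90 and h[v,u,1]>90 and h[v,u,2]>30];r=[u for u in range(262,300) if (h[v,u,0]<6 or h[v,u,0]>172) and h[v,u,1]>120 and h[v,u,2]>30]
    s=f"{v} G{(g[0],g[-1],len(g)) if g else ''} R{(r[0],r[-1]) if r else ''}"
    if g:s+=f" {onz(W,g[0],v,.016)[:2].round(4)} {onz(W,g[-1],v,.016)[:2].round(4)} V {h[v,g[0]+1,2]},{h[v,g[-1]-1,2]}"
    if r:s+=f" r {onz(W,np.mean([r[0],r[-1]]),v,.03)[:2].round(4)}"
    print(s)
E
```

```text
142 G R
145 G(290, 291, 2) R [0.6933 0.0584] [0.6934 0.0572] V 93,85
148 G(279, 297, 19) R [0.6894 0.0716] [0.691  0.0501] V 197,89
151 G(279, 290, 12) R [0.6864 0.0716] [0.6874 0.0583] V 212,97
154 G(279, 289, 11) R [0.6834 0.0716] [0.6843 0.0594] V 156,140
157 G(279, 288, 10) R [0.6803 0.0716] [0.6812 0.0606] V 135,117
160 G(279, 288, 10) R [0.6772 0.0716] [0.6782 0.0605] V 129,114
163 G(279, 288, 10) R [0.6741 0.0716] [0.6752 0.0605] V 128,108
166 G(279, 288, 10) R [0.671  0.0715] [0.6721 0.0605] V 128,103
169 G(278, 288, 11) R [0.6678 0.0728] [0.6691 0.0604] V 119,102
172 G(278, 287, 10) R [0.6646 0.0728] [0.6659 0.0616] V 126,113
175 G(278, 287, 10) R [0.6615 0.0728] [0.6628 0.0616] V 129,117
178 G(278, 287, 10) R [0.6583 0.0728] [0.6597 0.0615] V 130,110
181 G(278, 287, 10) R [0.6551 0.0728] [0.6565 0.0615] V 128,106
184 G(278, 287, 10) R [0.6519 0.0727] [0.6534 0.0615] V 128,101
187 G R
190 G R(272, 276) r [0.6489 0.0679]
193 G R(272, 277) r [0.6459 0.0673]
196 G R(272, 277) r [0.6428 0.0673]
199 G R(272, 277) r [0.6396 0.0673]
202 G R(272, 277) r [0.6364 0.0673]
205 G R(272, 277) r [0.6332 0.0673]
208 G R(271, 277) r [0.6299 0.0679]
211 G R(271, 276) r [0.6266 0.0685]
214 G R(271, 276) r [0.6234 0.0686]
217 G R(271, 276) r [0.6201 0.0686]
220 G R
```

The pointer's direction (about −3°, line through (0.635,0.068)) matches the mark's centre line (about −3.2°), so the swivel is right. The tilt is 38.6°, so I'm regrasping the ball to raise it.

```bash
python3 - <<'E'
from h import *
gox([.4834,.0755,.28],-3.2)
s=readout.read_state();C=R.from_rotvec(s["tcp_rot"]);print(C.inv().apply([0,0,.1]),C.inv().apply([-.09,.06,.1]))
E
```

```text
delta [-0.1787 -0.1529  0.0164] [-34.88   0.54   3.25]
[ 0.000783   -0.05718451 -0.08203242] [-0.08920563 -0.10681902 -0.04829133]
```

Call:
{"op": "jog_arm", "data": {"deltas": [0,-0.025,-0.035,0,0,0,-1,0,-0.05,-0.075,-5,0,0,-1,-0.045,-0.08,-0.06,-13,0,1,-1,-0.09,-0.107,-0.048,-21,0,2,-1,-0.135,-0.13,-0.015,-30,0.5,3.2,0,-0.179,-0.153,0.016,-34.9,0.5,3.2,0.5,-0.179,-0.153,0.016,-34.9,0.5,3.2,0.5,-0.179,-0.153,0.016,-34.9,0.5,3.2,0.5]}}

```text
time: 24.3
tool_pos: [0.4802, 0.0786, 0.2827]
tcp_rot: [-3.14, 0.077, -0.007]
wrist_force: [-0.7, 0.6, -0.2]
width: 0.679
grip_force: 0.0
```

Call:
{"op": "jog_arm", "data": {"deltas": [0,0,0,0,0,0,0.5,0,0,0,0,0,0,0.5]}}

```text
time: 24.5
tool_pos: [0.4845, 0.0746, 0.282]
tcp_rot: [3.14, -0.087, 0.007]
wrist_force: [0.7, -0.1, 0.4]
width: 0.753
grip_force: 0.0
```

```bash
python3 - <<'E'
from h import *
gox([.4834,.0755,.183],-3.2)
E
```

```text
delta [-0.0016 -0.0009  0.099 ] [ 0.03 -0.27  0.01]
```

Call:
{"op": "jog_arm", "data": {"deltas": [-0.0015,-0.001,0.04,0,0,0,0.5,-0.0015,-0.001,0.08,0,0,0,0.5,-0.0015,-0.001,0.097,0,0,0,0.5,-0.0015,-0.001,0.097,0,0,0,0.5,-0.0015,-0.001,0.097,0,0,0,0.5,-0.0015,-0.001,0.097,0,0,0,0.5]}}

```text
time: 25.1
tool_pos: [0.4838, 0.0753, 0.1844]
tcp_rot: [3.14, -0.089, 0.005]
wrist_force: [0.7, -0.0, -0.0]
width: 0.747
grip_force: 0.0
```

Call:
{"op": "jog_arm", "data": {"deltas": [0,0,0,0,0,0,0,0,0,0,0,0,0,-0.2,0,0,0,0,0,0,-0.5,0,0,0,0,0,0,-1,0,0,0,0,0,0,-1]}}

```text
time: 25.6
tool_pos: [0.4827, 0.0761, 0.1838]
tcp_rot: [3.14, -0.087, 0.004]
wrist_force: [-0.6, 1.3, 6.0]
width: 0.348
grip_force: 39.1
```

Call:
{"op": "jog_arm", "data": {"deltas": [0.001,0,-0.0025,0,0,0,-1,0.0025,0,-0.005,0,0,0,-1,0.0025,0,-0.005,0,0,0,-1,0.0025,0,-0.005,0,0,0,-1]}}

```text
time: 26.0
tool_pos: [0.4845, 0.076, 0.1862]
tcp_rot: [3.14, -0.087, -0.0]
wrist_force: [4.2, 3.1, -6.7]
width: 0.347
grip_force: 40.4
```

Call:
{"op": "jog_arm", "data": {"deltas": [0.001,0,-0.001,0,0,0,-1,0.002,0,-0.0023,0,0,0,-1,0.002,0,-0.0023,0,0,0,-1]}}

```text
time: 26.3
tool_pos: [0.4858, 0.0759, 0.1878]
tcp_rot: [3.14, -0.087, -0.003]
wrist_force: [4.1, 2.8, -10.3]
width: 0.347
grip_force: 40.4
```

Call:
{"op": "jog_arm", "data": {"deltas": [0,0,0,0,0,0,-0.2,0,0,0,0,0,0,0.2,0,0,0,0,0,0,0.5,0,0,-0.03,0,0,0,0.5,0,0,-0.06,0,0,0,0,0,0,-0.06,0,0,0,-1,0,0,-0.06,0,0,0,-1,0,0,-0.06,0,0,0,-1]}}

```text
time: 27.1
tool_pos: [0.4857, 0.0754, 0.2488]
tcp_rot: [3.139, -0.087, -0.002]
wrist_force: [0.6, -0.0, -1.2]
width: 0.068
grip_force: 0.0
```

Call:
{"op": "jog_arm", "data": {"deltas": [0,0,0,0,0,0,-1,0,0,0,0,0,0,-1]}}

```text
time: 27.3
tool_pos: [0.4856, 0.0754, 0.2484]
tcp_rot: [3.139, -0.087, -0.004]
wrist_force: [-0.5, 0.1, -0.3]
width: -0.003
grip_force: 0.0
```

Call:
{"op": "jog_arm", "data": {"deltas": [0,0,0.015,0,0,0,-1,0,0,0.025,0,0,0,-1,0,0,0.0265,0,0,0,-1,0,0,0.0265,0,0,0,-1,0,0,0.0265,0,0,0,-1]}}

```text
time: 27.8
tool_pos: [0.4862, 0.0754, 0.2229]
tcp_rot: [3.139, -0.087, -0.001]
wrist_force: [-0.4, 0.3, 0.7]
width: -0.0
grip_force: 0.0
```

Call:
{"op": "jog_arm", "data": {"deltas": [0,0,0.001,0,0,0,-1,0,0,0.001,0,0,0,-1]}}

```text
time: 28.0
tool_pos: [0.4864, 0.0755, 0.2222]
tcp_rot: [3.139, -0.087, 0.0]
wrist_force: [-0.5, 0.9, -0.0]
width: -0.002
grip_force: 0.0
```

Call:
{"op": "jog_arm", "data": {"deltas": [0,0,0.001,0,0,0,-1,0,0,0.001,0,0,0,-1]}}

```text
time: 28.2
tool_pos: [0.4863, 0.0755, 0.2211]
tcp_rot: [3.139, -0.087, -0.0]
wrist_force: [-0.1, -0.1, -0.4]
width: -0.001
grip_force: 0.0
```

Call:
{"op": "jog_arm", "data": {"deltas": [0,0,0.001,0,0,0,-1,0,0,0.001,0,0,0,-1]}}

```text
time: 28.4
tool_pos: [0.4864, 0.0755, 0.2209]
tcp_rot: [3.139, -0.087, 0.0]
wrist_force: [-1.9, -0.1, 3.6]
width: -0.001
grip_force: 2.0
```

Contact at TCP z 0.2209 puts the ball at z 0.188, so the tilt is about 40.5°. I'm retreating.

Call:
{"op": "jog_arm", "data": {"deltas": [0,0,-0.03,0,0,0,-1,-0.02,0,-0.07,0,0,0,-1,-0.06,0,-0.12,0,0,0,-1,-0.08,0,-0.14,0,0,0,-1,-0.08,0,-0.14,0,0,0,-1,-0.08,0,-0.14,0,0,0,-1]}}

```text
time: 29.0
tool_pos: [0.4068, 0.0802, 0.3611]
tcp_rot: [3.14, -0.086, 0.005]
wrist_force: [-0.2, -0.1, -0.4]
width: -0.005
grip_force: 0.0
```

```bash
python3 - <<'E'
from h import *
print(readout.read_state()["tool_pos"])
S=read_camera("side");T=read_camera("top")
s=comps(S,*RD,(280,215,320,265),40);t=comps(T,*RD,(215,200,250,240),30);print(s,t)
k=tri((S,*s[0][1]),(T,*t[0][1]));print(k);v=k[0]-[.5887,.0698,.1];print(np.linalg.norm(v),np.degrees(np.arctan2(-v[1],-v[0])),np.degrees(np.arctan2(v[2],np.hypot(v[0],v[1]))))
print("S",comps(S,*RD,(200,270,260,300),2),comps(S,*G,(200,270,260,300),2))
T0=cv2.imread("pics/top0.png")
for n,(u0,v0,u1,v1) in dict(sauce=(238,80,275,130),mayo=(320,95,360,145),bowl=(370,120,425,170),spray=(120,100,180,160),cutter=(285,230,325,318),orange=(360,195,470,330)).items():
    print(n,np.abs(T["color"][v0:v1,u0:u1].astype(int)-T0[v0:v1,u0:u1]).mean().round(1))
E
```

```text
[0.40681275 0.08019545 0.36113369]
[(116, [294.0, 238.6], [288, 233, 13, 13])] [(127, [228.3, 215.9], [222, 210, 13, 13])]
(array([0.48700362, 0.07594499, 0.18773768]), [0.3, 0.3])
0.1344537647041597 -3.4578868247158145 40.73406919610724
S [(11, [236.5, 282.5], [233, 281, 8, 3])] [(24, [216.2, 284.5], [213, 283, 8, 6]), (4, [227.2, 285.8], [226, 285, 3, 2])]
sauce 3.4
mayo 3.6
bowl 3.8
spray 3.6
cutter 3.6
orange 4.9
```

The tilt reads about 40.6° and the swivel about −3.3° against the mark at about −3.2°. The other things look unmoved, so I'm handing in.

```bash
python3 -c "
from workcell import finish_job
print(finish_job())"
```

```text
the job is handed in; nothing more can be done
None
```

Handed in at about 29 s, before any verdict came back: the reader is pressed fully home, the pointer is lined up with the green mark to within about 1°, and the cradle is tilted to about 40.6° by ball height (I could not see the needle and its green line); the gripper is clear, and the other things on the table look unmoved in the camera comparison.

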